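# Hold the gate down and push the vial rack through to the meter

## Robot

A 6-joint arm with a two-finger parallel gripper is mounted at the origin on the work surface. World frame = base frame: x ahead of the robot, y to its left, z up, the work surface at z = 0. Lengths are in m, angles in rad, forces in N, time in s.
With the tool pointing down it reaches from about 0.375 to 0.975 m from the base axis. Payload 3.8 kg.
Tool frame: the origin (TCP) lies at the very end of the fingers, on their centre line; the grasp point (between the pads) lies grip_point_offset behind it (grip_point_offset is the distance from the TCP to the grasp point, in m); y points along the fingers, z is the direction in which the jaws open and shut, and the axes are right-handed (so a half turn about y gives the same grasp; the last joint's range is limited). The gripper opens to 88 mm and grips with 3 to 60 N. Pads are 18 mm wide; open, the fingers measure 123 mm over their backs; the gripper's body (75 mm by 187 mm) begins 45 mm behind the grasp point.
Start: joints at [1.154, 0.264, 1.604, -0, 1.274, -0.037], TCP at [0.25, 0.627, 0.206] pointing down, gripper open.
Joint ranges: [-2.63, 2.63], [-0.94, 2.18], [0.31, 2.57], [-1.31, 4.45], [0, 2.66], [-2.55, 2.55]. Speed limits (rad/s): [2.57, 2.57, 3.14, 3.14, 3.14, 3.14].

## Interface

Orientations are given as a unit quaternion [w, x, y, z].
In Python, from rig import * gives the robot as it stands.
- The arm moves only by the tool servo_tool, never from a script. Its argument "deltas" is a list that holds one entry, the list of rows, each a list of 5 numbers: the opening, from -1 (shut) to 1 (fully open), then the shift along the tool's x, y, z in m, then the turn about the tool's y in rad. In form: [[[jaw, x, y, z, twist], ...]]. A call has 1 to 20 rows; each row is the pose to reach, as a shift and turn from the pose measured when the call began, along the tool's axes at that moment; what a row does not reach only later rows make up. A row lasts 1/10 s, in which the tool goes at most 50 mm and 8.59 degrees, less where a joint would pass 70% of its speed; a pose out of reach is approached as far as the arm can. A call with a gripper value outside its range is refused whole. The fingers move at their own pace and stop on an object; "newtons" is the grip in N (left out, the last holds). Time passes only in rows, so rows that repeat a pose let the fingers close. It gives the time, the measured TCP pose, the force and the opening at its end, in the units of the state.
- sense(): the state, without advancing time (a new reading comes with each control period).
- grab_frame(name): name is "scene" or "top" or "wrist"; returns the picture (400x640x3 uint8, blue, green, red); there is no depth.
- camera_info(name): a dict with "fx", "fy", "cx", "cy" (pixels), "k1" (the pictures are not rectified: a ray, as slopes to the right and down, at radius r is drawn at 1 + k1 r^2 times it, then the intrinsics apply), "pose" (4x4, takes a point from camera to world coordinates). Camera axes: x right, y down, z forward; pixel columns grow to the right and rows downward; lengths in m; the calibration is good to about 2 mm. A picture is of the moment at which its call begins: read the wrist's pose just before it. camera_info takes no time and is no camera call; for the wrist camera it gives the pose at the moment of the call.
- close_job(): hands the job in, once; it reports no verdict.
The state is a dict: "time": time; "q": joint angles; "dq": joint speeds; "joint_efforts": joint torques, N m; "position": TCP position; "orientation": TCP orientation; "contact_force": force on the tool from outside, world axes, zero at the start; "torque": the same for the moment, N m; "gripper_width": opening from 0.0 (shut) to 1.0 (fully open).
Only numpy, scipy, OpenCV 4.12 (cv2) and the standard library are available. Lean on these libraries where they do the work, as an engineer would, in place of code of your own. Each camera call takes 0.05 s, during which the arm holds its last target. There are 200 camera calls.

## Task

Push the white vial rack along the chute, past the red gate, until it rests fully home against the black end stop by the oxygen meter. The gate is sprung: with one fingertip press its long red side paddle down so that the gate folds flat into the floor of the chute, before the rack reaches it, and keep it down while another finger pushes the rack, until the whole rack is past, so that the gate never catches it; then let go so that the gate springs up again behind it. Do not grasp or lift the rack, and leave the bottle, glass, jar and loose vial alone.

Things in the scene. Friction and masses are not known exactly. Their poses are not given: they have to be found in the camera images.
- chute: Fixed aluminium chute, 340 mm long, open above. Origin on the table under the gate, at mid-width. y: way the rack is pushed (roughly to the robot's left, within 0.25 rad), chute from y=-200 to +140 mm; x: across, away from the robot; z up. Floor 45 mm above the table, 66 mm wide. Walls 4 mm thick outside it: near one (x=-37 to -33) 14 mm above the floor, far one 20 mm.
- stop (a point): Foot of the front face of the black end stop, on the chute floor at mid-width, 125 mm beyond the gate (chute y=125); stop 30 mm high. Behind it, from 15 mm further on, stands the silver and navy meter, about 145 x 205 mm and 112 mm high. Axes as the chute's.
- gate_slot (a point): Middle of the slot in the chute floor into which the gate folds (chute x=0, y=0, z=45 mm). The red gate is an 8 mm thick arm (y=-4 to +4) hinged outside the far wall (x=48, z=33 mm) about a line parallel to chute y; shut, it slants up across the chute to about 20 mm above the floor at the near wall and carries the paddle outside that wall. Axes as the chute's.
- rack_center (a point): Centre of the loose white vial rack, whose main block is 62 mm wide (x), 96 mm long (y +-48 of this point), 34 mm high, this point 17 mm above its underside; two rows of navy caps reach 44 mm above the underside; about 0.3 kg. Rear face (y=-48) is a flat upright plate. Stands in the chute before the gate, axes as the chute's. Fully home, this point is at chute y=77 mm.
- gate (a joint): Angle of the red gate (rad): 0 = up (shut, its spring holds it there); 0.36 = flat, its top 5 mm below the chute floor; 0.40 = lower stop. From about 0.32 it is clear of the rack. Pressing the paddle down opens it: about 3 N to start, 7 N when flat; released, it springs shut.
- paddle (a point): Middle of the top of the gate's red paddle, a strip 36 mm wide, 240 mm long (chute y=-190 to +50), 6 mm thick, outside the near wall; a fingertip can slide along it while pressing. Shut: slopes up to the robot, x=-40 to -74, top 85 to 98 mm above the table. Flat: level, x=-52 to -88, top at 53 mm, 8 mm above the chute floor: one hand can press it and push the rack with tips level.
- bottle: Bystander: green bottle with pink cap, 74 mm wide, 268 mm tall, origin under its centre.
- glass: Bystander: stemmed tasting glass, 64 mm wide, 150 mm tall, origin under its centre.
- jar: Bystander: amber jar with pink cap, 52 mm wide, 75 mm tall, origin under its centre.
- vial: Bystander: loose amber vial with navy cap, 26 mm wide, 44 mm tall, origin under its centre.

How it is judged:
By the outcome, as a careful person would: the job done as asked, in the order asked, and still so for the second after the job is handed in, with the robot touching nothing.
It also fails if it takes over 35 s, if anything falls off the work surface, if the arm or the gripper's body presses on something with over 40 N, if the wrist force passes 120 N, or if a joint passes its speed limit or range.

## Working session

There is one attempt and no reset: what is moved stays moved. The work goes in short steps, Python scripts to look and compute and a tool call to move; the robot and the scene stay as the last step left them, time stands still between calls to the robot, and variables do not carry over. Pictures are saved under pics/ and viewed, about 8 in all and at most 12, crops included, and the job is handed in when it is done.

Besides the shell and the picture viewer there is one more tool, called after "Emit:" by a JSON object that holds its "method" and its "body". servo_tool: Moves the arm, as the interface text tells. Its arguments: {"type":"object","properties":{"deltas":{"type":"array"},"newtons":{"type":"number"}},"required":["deltas"]}

```bash
mkdir -p pics; python3 - <<'E'
from rig import *
import cv2,numpy as np
s=sense();print(s)
for n in("scene","top"):
    im=grab_frame(n);cv2.imwrite(f"pics/{n}0.png",im);c=camera_info(n);print(n,{k:np.round(v,4).tolist() for k,v in c.items()})
im=np.vstack([cv2.imread("pics/scene0.png"),cv2.imread("pics/top0.png")])
E
```

```text
{'time': 0.0, 'q': array([ 1.15413056e+00,  2.64718827e-01,  1.60535787e+00,  4.79760387e-06,
        1.27367475e+00, -3.68752252e-02]), 'dq': array([ 5.98300713e-04,  2.57900807e-04,  8.72159275e-04,  1.85177391e-03,
       -5.09132888e-05,  1.17577843e-03]), 'joint_efforts': array([ 2.01296207e-04, -5.02114606e+01, -3.56875491e+01,  7.30005163e-02,
        2.98083632e-02, -1.95995281e-04]), 'position': array([0.24991333, 0.62620388, 0.20421991]), 'orientation': array([-0.693652  ,  0.69513868, -0.13364428,  0.13329791]), 'contact_force': array([-0.16214069, -0.42517903, -0.9549762 ]), 'torque': array([-0.01781782, -0.03865603,  0.03211954]), 'gripper_width': 0.9979382696382013}
scene {'fx': 416.5417, 'fy': 416.5417, 'cx': 315.8515, 'cy': 203.1099, 'k1': -0.0696, 'pose': [[-0.842, 0.394, -0.3685, 0.8659], [0.5395, 0.6072, -0.5834, 0.4198], [-0.0061, -0.69, -0.7238, 0.6052], [0.0, 0.0, 0.0, 1.0]]}
top {'fx': 468.0687, 'fy': 468.0687, 'cx': 329.1761, 'cy': 202.4004, 'k1': 0.0146, 'pose': [[-0.0326, -0.9785, 0.2038, 0.3947], [-0.9995, 0.0327, -0.003, 0.0406], [-0.0037, -0.2038, -0.979, 1.0664], [0.0, 0.0, 0.0, 1.0]]}
```

View pics/top0.png

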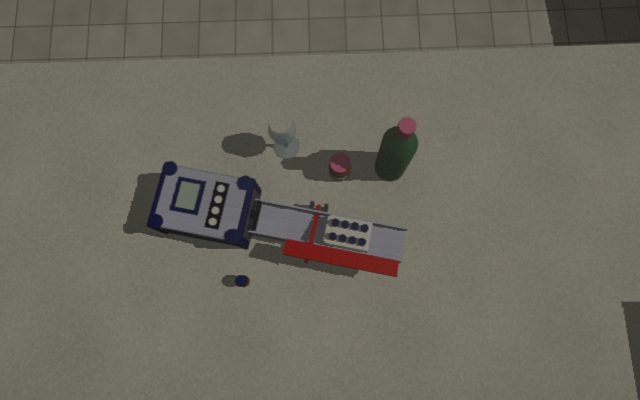

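View pics/scene0.png

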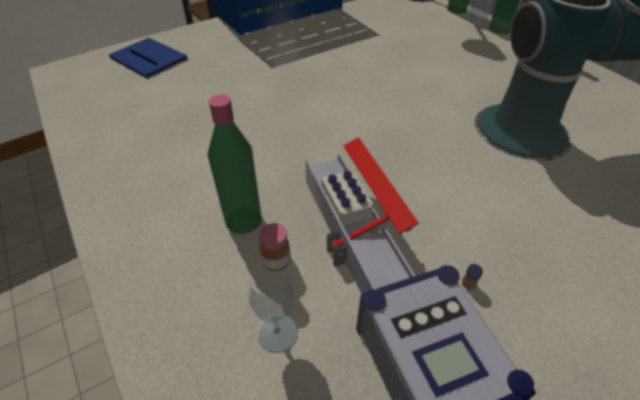

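Top view: paddle corners near (287,243), (397,272). The rack is near (348,233), and the meter is to the left at about (205,203). Next I'll crop in for corners.

```bash
cat > h.py <<'E'
import cv2,numpy as np
def ray(c,uv):
    K=np.array([[c["fx"],0,c["cx"]],[0,c["fy"],c["cy"]],[0,0,1.]])
    p=cv2.undistortPoints(np.float64(uv).reshape(-1,1,2),K,np.array([c["k1"],0,0,0.]))[:,0]
    # drawn = ray*(1+k1 r^2)
    T=np.array(c["pose"]);d=np.c_[p,np.ones(len(p))]@T[:3,:3].T
    return T[:3,3],d
def onz(c,uv,z):
    o,d=ray(c,uv);return o+d*((z-o[2])/d[:,2])[:,None]
def proj(c,P):
    T=np.array(c["pose"]);q=(np.float64(P)-T[:3,3])@T[:3,:3];s=q[:,:2]/q[:,2:]
    s=s*(1+c["k1"]*(s**2).sum(1,keepdims=True));return s*[c["fx"],c["fy"]]+[c["cx"],c["cy"]]
E
python3 - <<'E'
import cv2,numpy as np
a=cv2.imread("pics/top0.png")[195:295,230:420];a=cv2.resize(a,None,fx=4,fy=4,interpolation=cv2.INTER_CUBIC)
a=cv2.convertScaleAbs(a,alpha=1.4)
for i in range(0,190,10): cv2.line(a,(i*4,0),(i*4,8 if i%50 else 20),(0,255,255),1)
for i in range(0,100,10): cv2.line(a,(0,i*4),(8,i*4),(0,255,255),1)
cv2.imwrite("pics/topc.png",a)
E
```

```text
(no output)
```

View pics/topc.png

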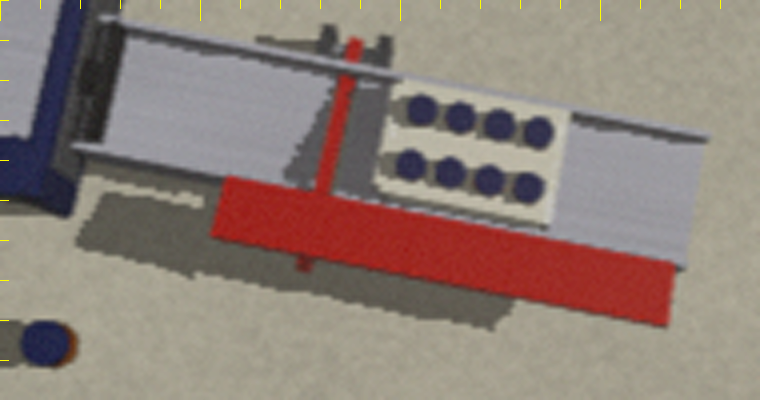

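The crop shows paddle corners at about (226,176), (676,262), (669,326), (211,238), the chute end at (709,137), and rack rear corners at (571,110) and (549,228). I'll cast rays from these onto planes at the known heights.

```bash
cat > est.py <<'E'
from rig import *
from h import *
c=camera_info("top")
px=np.array([[226,176],[676,262],[211,238],[669,326],[709,137]])/4+[230,195]
M=np.array([[-40,50,85],[-40,-190,85],[-74,50,98],[-74,-190,98],[37,-200,65]])/1e3
W=np.vstack([onz(c,px[i:i+1],M[i,2]) for i in range(len(px))])
A=M[:,:2]-M[:,:2].mean(0);B=W[:,:2]-W[:,:2].mean(0)
th=np.arctan2((A[:,0]*B[:,1]-A[:,1]*B[:,0]).sum(),(A*B).sum())
R=np.array([[np.cos(th),-np.sin(th)],[np.sin(th),np.cos(th)]])
t=W[:,:2].mean(0)-R@M[:,:2].mean(0)
print("theta",th,"gate origin",t,"resid mm",np.round((W[:,:2]-M[:,:2]@R.T-t)*1e3,1).tolist())
r=np.array([[571,110],[549,228],[377,190]])/4+[230,195]
print("rack rear far, rear near, front near (chute mm)",np.round(((onz(c,r,.079)[:,:2]-t)@R)*1e3,1).tolist())
r=np.array([[422,111],[538,133],[410,165],[527,188]])/4+[230,195]
print("cap mean",(((onz(c,r,.089)[:,:2]-t)@R)*1e3).mean(0).round(1))
from scipy.spatial.transform import Rotation as Ro
s=sense();q=s["orientation"];T=Ro.from_quat(np.r_[q[1:],q[0]]).as_matrix();print("tool axes\n",T.round(4))
C=np.array(camera_info("wrist")["pose"]);print((T.T@(C[:3,3]-s["position"])).round(3),"cam fwd in tool",(T.T@C[:3,2]).round(3))
try: print("gpo",grip_point_offset)
except Exception as e: print(e)
np.savez("fr.npz",th=th,t=t)
E
python3 est.py
```

```text
theta -0.22756841549000328 gate origin [0.55064058 0.07251634] resid mm [[0.3, -0.2], [1.6, -0.3], [-0.2, -0.8], [1.4, -0.5], [-3.1, 1.8]]
rack rear far, rear near, front near (chute mm) [[31.2, -122.6], [-33.0, -122.2], [-30.9, -29.4]]
cap mean [ -1.  -75.7]
tool axes
 [[ 9.287e-01 -8.000e-04  3.707e-01]
 [-3.707e-01 -1.800e-03  9.287e-01]
 [-1.000e-04 -1.000e+00 -2.000e-03]]
[-0.079 -0.179 -0.   ] cam fwd in tool [ 0.306  0.952 -0.   ]
gpo 0.0187
```

```bash
python3 - <<'E'
from rig import *
from h import *
f=np.load("fr.npz");th,t=f["th"],f["t"];R=np.array([[np.cos(th),-np.sin(th)],[np.sin(th),np.cos(th)]])
c=camera_info("top")
for n,p,z in [("bottle cap",(407,126),.268),("bottle base",(391,170),.0),("glass foot",(287,147),.0),("jar top",(340,165),.075),("vial",(242,281),.044)]:
    w=onz(c,[p],z)[0];print(n,w.round(3),((w[:2]-t)@R*1e3).round())
E
```

```text
bottle cap [ 0.697 -0.106  0.268] [ 183. -141.]
bottle base [ 0.69  -0.111  0.   ] [ 177. -147.]
glass foot [0.755 0.134 0.   ] [185. 106.]
jar top [0.684 0.011 0.075] [144. -30.]
vial [0.441 0.231 0.044] [-143.  130.]
```

Emit:
{"method": "servo_tool", "body": {"deltas": [[[0.19, 0.4735, 0, -0.548, 1.418], [0.19, 0.4735, 0, -0.548, 1.418], [0.19, 0.4735, 0, -0.548, 1.418], [0.19, 0.4735, 0, -0.548, 1.418], [0.19, 0.4735, 0, -0.548, 1.418], [0.19, 0.4735, 0, -0.548, 1.418], [0.19, 0.4735, 0, -0.548, 1.418], [0.19, 0.4735, 0, -0.548, 1.418], [0.19, 0.4735, 0, -0.548, 1.418], [0.19, 0.4735, 0, -0.548, 1.418]]]}}

```text
time: 1.1
position: [0.4132, 0.1522, 0.2053]
orientation: [-0.438, 0.44, -0.554, 0.555]
contact_force: [0.2, -0.1, 0.4]
gripper_width: 0.595
```

```bash
cat > go.py <<'E'
from rig import *
from h import *
import sys
from scipy.spatial.transform import Rotation as Ro
f=np.load("fr.npz");th,t=f["th"],f["t"];R=np.array([[np.cos(th),-np.sin(th)],[np.sin(th),np.cos(th)]])
s=sense();q=s["orientation"];T=Ro.from_quat(np.r_[q[1:],q[0]]).as_matrix()
p=s["position"];print("t",round(s["time"],2),"chute now mm",((p[:2]-t)@R*1e3).round(1),p[2].round(4),"F",s["contact_force"].round(1),"w",round(s["gripper_width"],3),"tilt",T[:,1].round(4))
tw=np.arctan2(T[1,2],T[0,2])-th;print("twist needed",round(tw,4))
if len(sys.argv)>1:
    x,y,z=map(float,sys.argv[1:4]);g=np.r_[R@[x/1e3,y/1e3]+t,z/1e3]
    print("delta tool",(T.T@(g-p)).round(4))
E
python3 go.py -33 -145 200
```

```text
t 1.1 chute now mm [-151.9   46.7] 0.2053 F [ 0.2 -0.1  0.4] w 0.595 tilt [-6.0e-04 -1.8e-03 -1.0e+00]
twist needed -0.0036
delta tool [0.1912 0.0056 0.1196]
```

Emit:
{"method": "servo_tool", "body": {"deltas": [[[0.19, 0.191, 0.01, 0.12, -0.0036], [0.19, 0.191, 0.01, 0.12, -0.0036], [0.19, 0.191, 0.01, 0.12, -0.0036], [0.19, 0.191, 0.01, 0.12, -0.0036], [0.19, 0.191, 0.05, 0.12, -0.0036], [0.19, 0.191, 0.05, 0.12, -0.0036], [0.19, 0.191, 0.05, 0.12, -0.0036], [0.19, 0.191, 0.05, 0.12, -0.0036]]]}}

```text
time: 1.9
position: [0.4864, -0.0606, 0.1563]
orientation: [-0.44, 0.44, -0.553, 0.554]
contact_force: [0.2, 0.1, 0.3]
gripper_width: 0.591
```

```bash
python3 go.py -33 -145 110; python3 - <<'E'
from rig import *
from h import *
c=camera_info("wrist");im=grab_frame("wrist");cv2.imwrite("pics/w1.png",im)
f=np.load("fr.npz");th,t=f["th"],f["t"];R=np.array([[np.cos(th),-np.sin(th)],[np.sin(th),np.cos(th)]])
import json
def P(a): a=np.array(a,float)/1e3; return np.c_[a[:,:2]@R.T+t,a[:,2]]
M=[[-40,-190,85],[-74,-190,98],[37,-200,65],[-37,-200,59],[31,-123,79],[-31,-123,79],[-40,-50,85],[-74,-50,98]]
for m,u in zip(M,proj(c,P(M))): print(m,u.round(1)); cv2.circle(im,tuple(int(v) for v in u),3,(0,255,255),1)
cv2.imwrite("pics/w1o.png",im)
E
```

```text
t 1.9 chute now mm [ -32.5 -144.1] 0.1563 F [0.2 0.1 0.3] w 0.591 tilt [ 1.0e-04 -1.5e-03 -1.0e+00]
twist needed 0.0005
delta tool [ 0.0008  0.0463 -0.0005]
[-40, -190, 85] [315.8 244.6]
[-74, -190, 98] [277.5 251.1]
[37, -200, 65] [392.3 244.6]
[-37, -200, 59] [319.4 242. ]
[31, -123, 79] [395.3 173.3]
[-31, -123, 79] [325.5 173.3]
[-40, -50, 85] [314.4  84.9]
[-74, -50, 98] [268.6  83.8]
```

View pics/w1o.png

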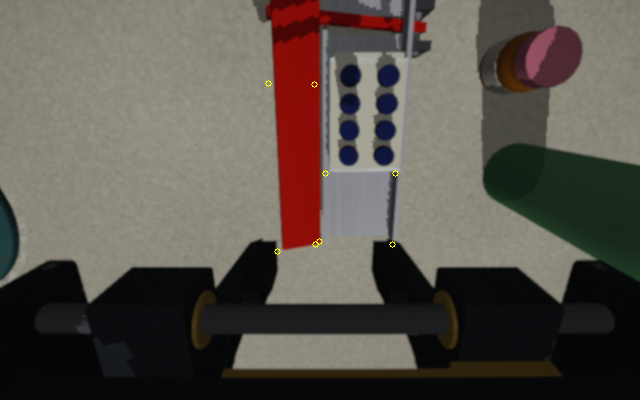

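Compared with the prediction, the paddle and rack sit about 6 px right and 3 px up in the wrist view: the rack's rear edge is at v≈170, and the paddle's left edge runs (272,0)→(283,249). I'll shift the frame +4 mm in x and +2 mm in y, then descend.

```bash
python3 - <<'E'
import numpy as np
f=np.load("fr.npz");th,t=f["th"],f["t"];R=np.array([[np.cos(th),-np.sin(th)],[np.sin(th),np.cos(th)]])
np.savez("fr.npz",th=th,t=t+R@[.004,.002])
E
python3 go.py -33 -145 58
```

```text
t 1.95 chute now mm [ -36.2 -145.9] 0.1568 F [-0.6 -0.7 -0.6] w 0.596 tilt [ 0.0012 -0.0018 -1.    ]
twist needed 0.0012
delta tool [-0.001   0.0988  0.003 ]
```

Emit:
{"method": "servo_tool", "body": {"deltas": [[[0.19, -0.001, 0.02, 0.003, 0.001], [0.19, -0.001, 0.045, 0.003, 0.001], [0.19, -0.001, 0.06, 0.003, 0.001], [0.19, -0.001, 0.07, 0.003, 0.001], [0.19, -0.001, 0.08, 0.003, 0.001], [0.19, -0.001, 0.09, 0.003, 0.001], [0.19, -0.001, 0.099, 0.003, 0.001], [0.19, -0.001, 0.099, 0.003, 0.001], [0.19, -0.001, 0.099, 0.003, 0.001]]]}}

```text
time: 2.85
position: [0.4906, -0.0602, 0.0582]
orientation: [-0.44, 0.44, -0.553, 0.554]
contact_force: [-0.3, 1.0, 2.7]
gripper_width: 0.596
```

```bash
python3 go.py -33 -145 52; python3 - <<'E'
from rig import *
from h import *
a=grab_frame("wrist");b=grab_frame("top")[195:295,230:420]
s=grab_frame("scene")[120:320,280:480]
b=cv2.resize(b,(760,400));s=cv2.resize(s,(400,400))
a=cv2.resize(a[:,180:460],(280,400))
cv2.imwrite("pics/d1.png",cv2.resize(np.hstack([a,s]),(680,400)))
E
```

```text
t 2.85 chute now mm [ -32.5 -144.9] 0.0582 F [-0.3  1.   2.7] w 0.596 tilt [ 0.0019 -0.0017 -1.    ]
twist needed 0.0001
delta tool [ 0.0001  0.0062 -0.0005]
```

View pics/d1.png

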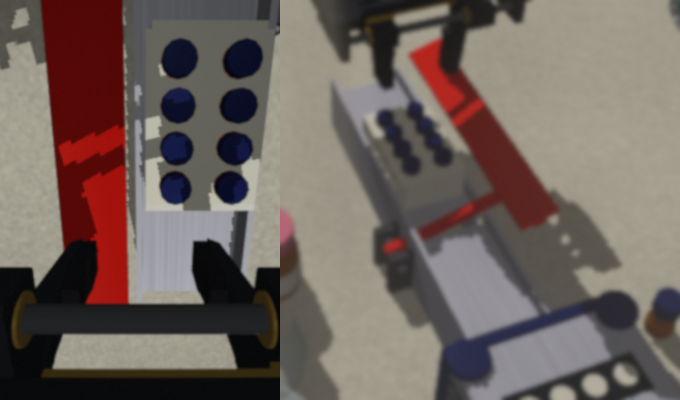

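The paddle looks pressed, but the force is low at 2.7 N. I'll check the gate angle from the scene view: the paddle's far-end corners are at about (419,223) and (403,233).

```bash
python3 - <<'E'
from rig import *
from h import *
f=np.load("fr.npz");th,t=f["th"],f["t"];R=np.array([[np.cos(th),-np.sin(th)],[np.sin(th),np.cos(th)]])
def P(a): a=np.array(a,float)/1e3; return np.c_[a[:,:2]@R.T+t,a[:,2]]
for n in("scene","top"):
    c=camera_info(n);print(n)
    for a in(0,.2,.32,.36,.4):
        M=[]
        for x,z in((-40,85),(-74,98)):
            dx,dz=x-48,z-33; M.append([48+dx*np.cos(a)+dz*np.sin(a)*-1, 50, 33+dz*np.cos(a)+dx*np.sin(a)])
        print(a,np.round(M,0).tolist(),proj(c,P(M)).round(1).tolist())
    im=grab_frame(n)
    b,g,r=[im[...,i].astype(int) for i in range(3)];m=((r>60)&(r>2.2*g)&(r>2.2*b)).astype(np.uint8)
    nn,l,st,_=cv2.connectedComponentsWithStats(m);k=1+st[1:,4].argmax()
    cs=cv2.findContours((l==k).astype(np.uint8),0,2)[0][0]
    print("contour",cv2.approxPolyDP(cs,2,True)[:,0].tolist())
E
```

```text
scene
0 [[-40.0, 50.0, 85.0], [-74.0, 50.0, 98.0]] [[398.1, 234.3], [418.0, 223.6]]
0.2 [[-49.0, 50.0, 66.0], [-84.0, 50.0, 72.0]] [[401.2, 240.1], [420.9, 232.0]]
0.32 [[-52.0, 50.0, 55.0], [-88.0, 50.0, 56.0]] [[401.9, 244.0], [421.2, 237.5]]
0.36 [[-53.0, 50.0, 51.0], [-89.0, 50.0, 51.0]] [[402.0, 245.3], [421.1, 239.4]]
0.4 [[-53.0, 50.0, 47.0], [-90.0, 50.0, 45.0]] [[402.0, 246.7], [420.8, 241.3]]
contour [[346, 146], [388, 213], [386, 217], [352, 234], [351, 237], [389, 219], [401, 233], [410, 230], [417, 224], [372, 159], [361, 155], [361, 141]]
top
0 [[-40.0, 50.0, 85.0], [-74.0, 50.0, 98.0]] [[285.9, 237.1], [281.8, 252.3]]
0.2 [[-49.0, 50.0, 66.0], [-84.0, 50.0, 72.0]] [[285.9, 242.1], [282.0, 258.4]]
0.32 [[-52.0, 50.0, 55.0], [-88.0, 50.0, 56.0]] [[286.0, 244.3], [282.4, 260.8]]
0.36 [[-53.0, 50.0, 51.0], [-89.0, 50.0, 51.0]] [[286.1, 244.9], [282.6, 261.4]]
0.4 [[-53.0, 50.0, 47.0], [-90.0, 50.0, 45.0]] [[286.3, 245.4], [282.8, 261.8]]
contour [[286, 241], [284, 255], [302, 258], [305, 262], [313, 260], [354, 268], [355, 254], [310, 244], [317, 214], [308, 244]]
```

```bash
python3 - <<'E'
from rig import *
from h import *
f=np.load("fr.npz");th,t=f["th"],f["t"];R=np.array([[np.cos(th),-np.sin(th)],[np.sin(th),np.cos(th)]])
def P(a): a=np.array(a,float)/1e3; return np.c_[a[:,:2]@R.T+t,a[:,2]]
c=camera_info("scene")
M=[[-32.5+dx,-145,z] for dx in(-35,35) for z in(58,75,95)];print(np.c_[M,proj(c,P(M))].round(0))
im=grab_frame("scene")[110:250,300:440];im=cv2.convertScaleAbs(im,alpha=1.6)
a=cv2.resize(im,None,fx=4,fy=4,interpolation=cv2.INTER_CUBIC)
for m,u in zip(M,proj(c,P(M))): cv2.circle(a,tuple(int(v) for v in (u-[300,110])*4),4,(0,255,255) if m[2]<60 else (0,255,0),1)
cv2.imwrite("pics/s2.png",a)
E
```

```text
[[ -68. -145.   58.  363.  167.]
 [ -68. -145.   75.  364.  161.]
 [ -68. -145.   95.  364.  153.]
 [   2. -145.   58.  330.  176.]
 [   2. -145.   75.  330.  169.]
 [   2. -145.   95.  330.  161.]]
```

View pics/s2.png

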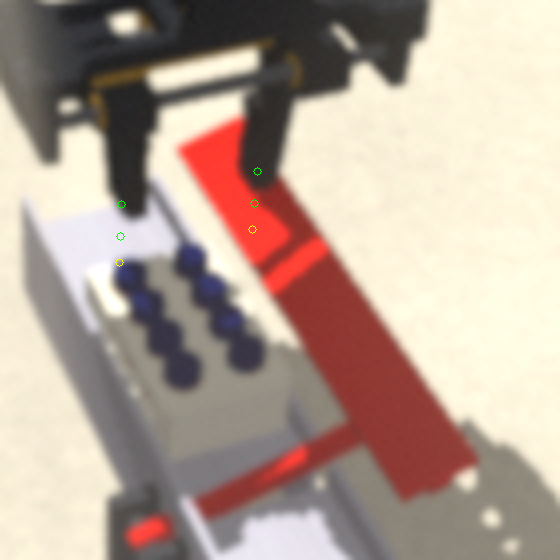

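```bash
python3 - <<'E'
from rig import *
from h import *
from scipy.spatial.transform import Rotation as Ro
s=sense();q=s["orientation"];T=Ro.from_quat(np.r_[q[1:],q[0]]).as_matrix();p=s["position"]
c=camera_info("wrist");print(p,s["contact_force"])
for y in(0,-.0187,-.035,-.05):
    M=p+np.array([[-.009,y,-.026],[-.009,y,-.044],[-.009,y,.026],[-.009,y,.044]])@T.T;print(y,proj(c,M).round(0).tolist())
im=grab_frame("wrist")[160:340,220:440]
cv2.imwrite("pics/w3.png",cv2.convertScaleAbs(cv2.resize(im,None,fx=3.4,fy=3.3,interpolation=cv2.INTER_CUBIC),alpha=2.2))
E
```

```text
[ 0.49062644 -0.06025222  0.0583048 ] [1.30494637 0.5264645  2.59875425]
0 [[284.0, 218.0], [256.0, 218.0], [364.0, 218.0], [391.0, 218.0]]
-0.0187 [[280.0, 229.0], [249.0, 229.0], [368.0, 229.0], [398.0, 229.0]]
-0.035 [[275.0, 241.0], [242.0, 241.0], [372.0, 241.0], [405.0, 241.0]]
-0.05 [[270.0, 255.0], [234.0, 255.0], [376.0, 255.0], [413.0, 255.0]]
```

View pics/w3.png

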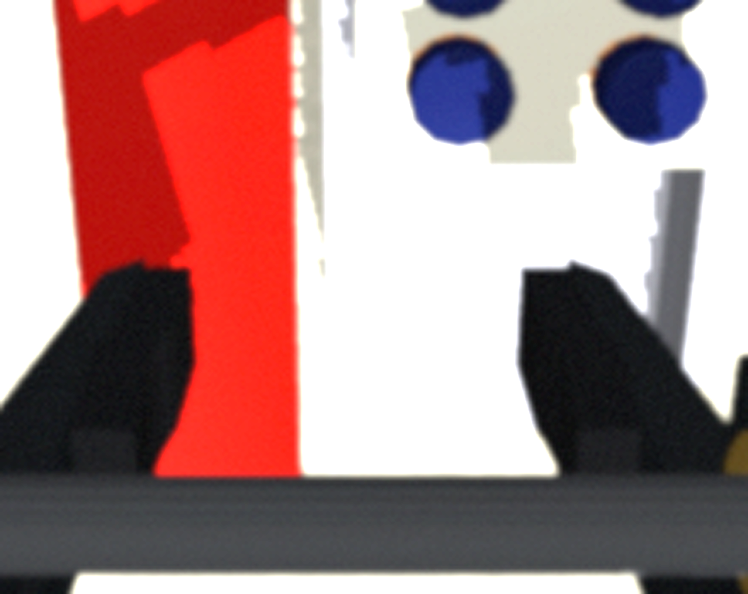

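In the wrist view the fingertips are at v≈241, with inner edges at u≈276 and 374. That matches points 35 mm behind the reported TCP. The scene view agrees (tip z≈93), so the tips have only just touched the paddle, and the body also sits higher than I assumed. I'll continue down while watching the force.

Emit:
{"method": "servo_tool", "body": {"deltas": [[[0.19, 0, 0.008, 0, 0], [0.19, 0, 0.015, 0, 0], [0.19, 0, 0.022, 0, 0], [0.19, 0, 0.028, 0, 0], [0.19, 0, 0.028, 0, 0]]]}}

```text
time: 3.7
position: [0.4892, -0.0601, 0.0288]
orientation: [-0.44, 0.441, -0.553, 0.554]
contact_force: [-2.8, 0.5, 6.1]
gripper_width: 0.594
```

```bash
cat > gate.py <<'E'
from rig import *
from h import *
f=np.load("fr.npz");th,t=f["th"],f["t"];R=np.array([[np.cos(th),-np.sin(th)],[np.sin(th),np.cos(th)]])
im=grab_frame("scene");b,g,r=[im[...,i].astype(int) for i in range(3)];m=((r>60)&(r>2.2*g)&(r>2.2*b)).astype(np.uint8)
nn,l,st,_=cv2.connectedComponentsWithStats(m);k=1+st[1:,4].argmax()
cs=cv2.findContours((l==k).astype(np.uint8),0,2)[0][0]
print("scene contour",cv2.approxPolyDP(cs,2,True)[:,0].tolist())
E
python3 go.py; python3 gate.py
```

```text
t 3.7 chute now mm [ -33.9 -145.1] 0.0288 F [-2.8  0.5  6.1] w 0.594 tilt [-6.0e-04 -1.4e-03 -1.0e+00]
twist needed 0.0002
scene contour [[349, 155], [392, 223], [387, 227], [395, 227], [403, 240], [418, 235], [369, 161], [369, 166], [364, 169], [359, 163], [360, 152]]
```

Emit:
{"method": "servo_tool", "body": {"deltas": [[[0.19, 0, 0.005, 0, 0], [0.19, 0, 0.009, 0, 0], [0.19, 0, 0.012, 0, 0], [0.19, 0, 0.012, 0, 0]]]}}

```text
time: 4.15
position: [0.4879, -0.0598, 0.0166]
orientation: [0.439, -0.441, 0.554, -0.553]
contact_force: [-5.1, 2.5, 6.0]
gripper_width: 0.596
```

```bash
python3 go.py -33 -60 17; python3 gate.py
```

```text
t 4.15 chute now mm [ -35.3 -145. ] 0.0166 F [-5.1  2.5  6. ] w 0.596 tilt [-3.6e-03 -7.0e-04 -1.0e+00]
twist needed 0.0
delta tool [-0.085  -0.0005  0.0023]
scene contour [[351, 158], [350, 161], [392, 227], [389, 230], [394, 230], [403, 243], [408, 244], [418, 238], [369, 166], [367, 173], [363, 173], [359, 168], [360, 157]]
```

Emit:
{"method": "servo_tool", "body": {"deltas": [[[0.19, 0, 0.0015, 0.002, 0], [0.19, -0.005, 0.0015, 0.002, 0], [0.19, -0.01, 0.0015, 0.002, 0], [0.19, -0.015, 0.0015, 0.002, 0], [0.19, -0.02, 0.0015, 0.002, 0], [0.19, -0.025, 0.0015, 0.002, 0], [0.19, -0.025, 0.0015, 0.002, 0]]]}}

```text
time: 4.9
position: [0.4969, -0.0367, 0.016]
orientation: [-0.439, 0.441, -0.553, 0.554]
contact_force: [-0.8, -3.0, 5.7]
gripper_width: 0.593
```

```bash
python3 go.py -35 -60 15; python3 gate.py; python3 - <<'E'
from rig import *
from h import *
s=grab_frame("scene")[120:260,300:440];w=grab_frame("wrist")[0:400,200:460]
cv2.imwrite("pics/p1.png",np.hstack([cv2.convertScaleAbs(cv2.resize(s,(450,450),interpolation=cv2.INTER_CUBIC),alpha=1.6),cv2.convertScaleAbs(cv2.resize(w,(292,450)),alpha=1.5)]))
E
```

```text
t 4.9 chute now mm [ -31.7 -120.5] 0.016 F [-0.8 -3.   5.7] w 0.593 tilt [-0.0012 -0.0026 -1.    ]
twist needed 0.0014
delta tool [-0.0605  0.0009 -0.0032]
scene contour [[352, 162], [392, 228], [389, 230], [394, 230], [403, 244], [417, 240], [375, 173], [372, 180], [367, 182], [362, 174], [364, 161]]
```

View pics/p1.png

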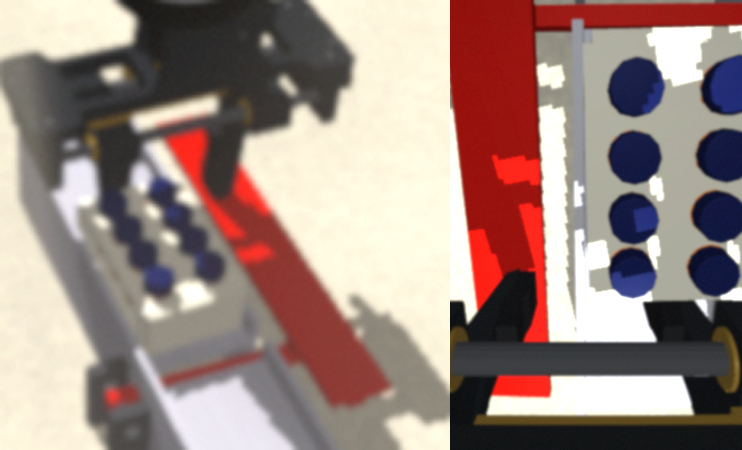

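The gate looks folded: the arm lies level with the floor and the corners match about 0.36 rad. The rack's rear is against the push finger, so I'll continue the push.

Emit:
{"method": "servo_tool", "body": {"deltas": [[[0.19, -0.006, 0.001, -0.001, 0], [0.19, -0.012, 0.001, -0.001, 0], [0.19, -0.018, 0.001, -0.001, 0], [0.19, -0.024, 0.001, -0.001, 0], [0.19, -0.03, 0.001, -0.001, 0], [0.19, -0.036, 0.001, -0.001, 0], [0.19, -0.042, 0.001, -0.001, 0], [0.19, -0.048, 0.001, -0.001, 0], [0.19, -0.054, 0.001, -0.001, 0], [0.19, -0.06, 0.001, -0.001, 0]]]}}

```text
time: 6.05
position: [0.5113, 0.0204, 0.0162]
orientation: [-0.44, 0.441, -0.551, 0.555]
contact_force: [-0.7, -6.6, 9.2]
gripper_width: 0.594
```

```bash
python3 go.py -33 20 15.5; python3 gate.py
```

```text
t 6.05 chute now mm [-30.6 -61.7] 0.0162 F [-0.7 -6.6  9.2] w 0.594 tilt [ 0.0021 -0.0051 -1.    ]
twist needed 0.002
delta tool [-0.0817  0.0003 -0.0023]
scene contour [[366, 184], [403, 244], [418, 240], [387, 192], [385, 201], [380, 203], [375, 197], [377, 183]]
```

Emit:
{"method": "servo_tool", "body": {"deltas": [[[0.19, -0.006, 0.0005, -0.003, -0.002], [0.19, -0.012, 0.0005, -0.003, -0.002], [0.19, -0.018, 0.0005, -0.003, -0.002], [0.19, -0.024, 0.0005, -0.003, -0.002], [0.19, -0.03, 0.0005, -0.003, -0.002], [0.19, -0.036, 0.0005, -0.003, -0.002], [0.19, -0.042, 0.0005, -0.003, -0.002], [0.19, -0.048, 0.0005, -0.003, -0.002], [0.19, -0.054, 0.0005, -0.003, -0.002], [0.19, -0.06, 0.0005, -0.003, -0.002], [0.19, -0.065, 0.0005, -0.003, -0.002], [0.19, -0.07, 0.0005, -0.003, -0.002], [0.19, -0.07, 0.0005, -0.003, -0.002]]]}}

```text
time: 7.4
position: [0.5259, 0.0895, 0.0164]
orientation: [-0.442, 0.441, -0.55, 0.555]
contact_force: [-0.4, -2.1, 7.2]
gripper_width: 0.595
```

```bash
python3 go.py -33 20 15.5; python3 gate.py
```

```text
t 7.4 chute now mm [-32.   9.] 0.0164 F [-0.4 -2.1  7.2] w 0.595 tilt [ 0.0051 -0.0057 -1.    ]
twist needed 0.0051
delta tool [-0.011   0.0008 -0.001 ]
scene contour [[384, 214], [390, 228], [403, 245], [418, 239], [407, 221], [402, 230], [395, 227], [394, 211]]
```

Now slow steps until the force rises at the end stop.

Emit:
{"method": "servo_tool", "body": {"deltas": [[[0.19, -0.003, 0.0005, -0.001, -0.005], [0.19, -0.006, 0.0005, -0.001, -0.005], [0.19, -0.009, 0.0005, -0.001, -0.005], [0.19, -0.011, 0.0005, -0.001, -0.005], [0.19, -0.013, 0.0005, -0.001, -0.005], [0.19, -0.013, 0.0005, -0.001, -0.005]]]}}

```text
time: 8.05
position: [0.5278, 0.0979, 0.0164]
orientation: [-0.441, 0.445, -0.547, 0.556]
contact_force: [-3.7, -19.2, 10.9]
gripper_width: 0.597
```

```bash
python3 go.py
```

```text
t 8.05 chute now mm [-31.9  17.6] 0.0164 F [ -3.7 -19.2  10.9] w 0.597 tilt [ 0.0045 -0.0126 -0.9999]
twist needed 0.0111
```

```bash
python3 - <<'E'
from rig import *
from h import *
s=grab_frame("scene")[150:310,300:460];w=grab_frame("wrist")[0:400,160:500]
cv2.imwrite("pics/p2.png",np.hstack([cv2.convertScaleAbs(cv2.resize(s,(420,420),interpolation=cv2.INTER_CUBIC),alpha=1.6),cv2.convertScaleAbs(cv2.resize(w,(357,420)),alpha=1.5)]))
E
```

```text
(no output)
```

View pics/p2.png

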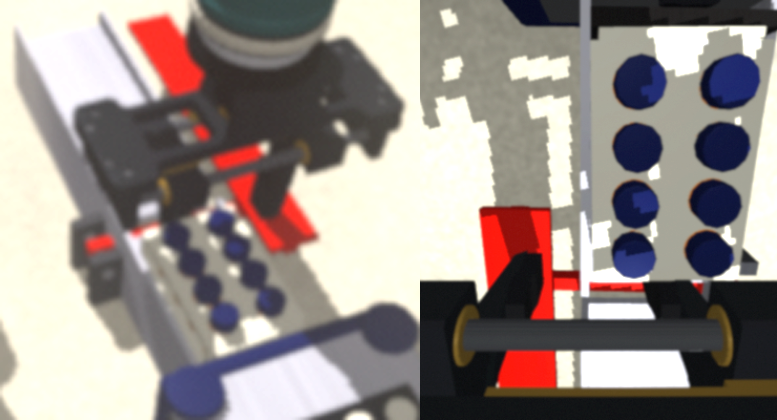

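```bash
python3 - <<'E'
from rig import *
from h import *
f=np.load("fr.npz");th,t=f["th"],f["t"];R=np.array([[np.cos(th),-np.sin(th)],[np.sin(th),np.cos(th)]])
def P(a): a=np.array(a,float)/1e3; return np.c_[a[:,:2]@R.T+t,a[:,2]]
for n in ("wrist","scene"):
  c=camera_info(n)
  M=[[-31,29,79],[31,29,79],[-31,125,79],[31,125,79],[-33,125,75],[0,4,40],[0,-4,40],[5,27,52]]
  U=proj(c,P(M)); V=(U-[160,0])*1.05 if n=="wrist" else (U-[300,150])*2.625+[0,0]
  print(n);print(np.c_[M,U,V].round(0))
E
```

```text
wrist
[[-31.  29.  79. 327. 265. 175. 279.]
 [ 31.  29.  79. 464. 266. 320. 279.]
 [-31. 125.  79. 331.  21. 179.  22.]
 [ 31. 125.  79. 508.  24. 365.  26.]
 [-33. 125.  75. 325.  24. 173.  25.]
 [  0.   4.  40. 377. 268. 228. 281.]
 [  0.  -4.  40. 376. 279. 227. 293.]
 [  5.  27.  52. 393. 242. 245. 255.]]
scene
[[-31.  29.  79. 387. 229. 228. 207.]
 [ 31.  29.  79. 352. 239. 137. 233.]
 [-31. 125.  79. 415. 275. 302. 327.]
 [ 31. 125.  79. 378. 287. 204. 359.]
 [-33. 125.  75. 416. 276. 304. 330.]
 [  0.   4.  40. 362. 238. 162. 230.]
 [  0.  -4.  40. 360. 234. 157. 221.]
 [  5.  27.  52. 365. 244. 171. 247.]]
```

The rack matches the home prediction within about 5 px in the scaled wrist view: rear edge v≈280 (predicted 279), front v≈27 (predicted 22–26). The gate is flat behind it. I'll back off 3 mm, then lift straight up.

Emit:
{"method": "servo_tool", "body": {"deltas": [[[0.19, 0.001, 0, 0, 0], [0.19, 0.003, 0, 0, 0], [0.19, 0.003, 0, 0, 0], [0.19, 0.003, -0.01, 0, 0], [0.19, 0.003, -0.02, 0, 0], [0.19, 0.003, -0.03, 0, 0], [0.19, 0.003, -0.04, 0, 0], [0.19, 0.003, -0.055, 0, 0], [0.19, 0.003, -0.08, 0, 0], [0.19, 0.003, -0.12, 0, 0], [0.19, 0.003, -0.16, 0, 0], [0.19, 0.003, -0.18, 0, 0], [0.19, 0.003, -0.18, 0, 0]]]}}

```text
time: 9.45
position: [0.5281, 0.0977, 0.2007]
orientation: [-0.443, 0.443, -0.546, 0.557]
contact_force: [0.4, 0.1, 1.1]
gripper_width: 0.595
```

```bash
python3 go.py;python3 gate.py; python3 - <<'E'
from rig import *
from h import *
s=grab_frame("scene")[130:310,280:460];w=grab_frame("wrist")
cv2.imwrite("pics/p3.png",np.hstack([cv2.convertScaleAbs(cv2.resize(s,(400,400),interpolation=cv2.INTER_CUBIC),alpha=1.5),cv2.convertScaleAbs(w[:,180:580],alpha=1.5)]))
E
```

```text
t 9.45 chute now mm [-31.6  17.4] 0.2007 F [0.4 0.1 1.1] w 0.595 tilt [ 0.0106 -0.0111 -0.9999]
twist needed 0.0109
scene contour [[344, 146], [386, 212], [385, 215], [350, 234], [350, 237], [387, 218], [399, 232], [416, 223], [359, 139]]
```

View pics/p3.png

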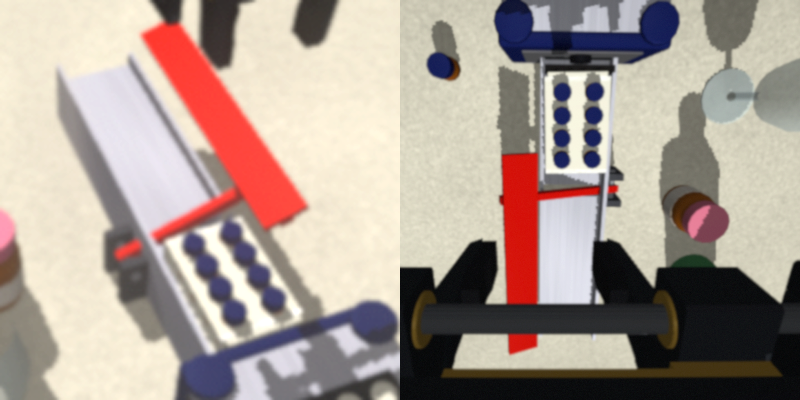

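The gate is up again, with paddle corners back at (399,232) and (416,223). The rack (wrist crop v≈72–173) is behind the gate against the black stop. One last numeric check, then I'll hand in.

```bash
python3 - <<'E'
from rig import *
from h import *
f=np.load("fr.npz");th,t=f["th"],f["t"];R=np.array([[np.cos(th),-np.sin(th)],[np.sin(th),np.cos(th)]])
c=camera_info("wrist")
for p,z in(((390-0+0,173),.079),((360,72),.079),((360,66),.075),((380+180-180,190),.055)):
    w=onz(c,[(p[0],p[1])],z)[0];print(p,z,((w[:2]-t)@R*1e3).round(1))
im=grab_frame("wrist")
print(im[55:85,360].tolist()[::1])
E
```

```text
(390, 173) 0.079 [33.2 28.2]
(360, 72) 0.079 [ -2.1 123. ]
(360, 66) 0.075 [ -1.9 128.5]
(380, 190) 0.055 [29.2  2.9]
[[17, 14, 14], [16, 14, 13], [17, 14, 15], [15, 14, 12], [15, 13, 12], [13, 11, 11], [12, 11, 10], [19, 17, 17], [29, 27, 27], [30, 29, 29], [23, 23, 24], [18, 19, 19], [16, 16, 17], [16, 16, 17], [32, 35, 35], [74, 81, 82], [118, 129, 129], [142, 154, 155], [149, 162, 163], [150, 163, 164], [151, 164, 165], [153, 165, 165], [153, 166, 166], [152, 165, 165], [151, 164, 165], [150, 164, 165], [151, 164, 165], [149, 163, 165], [150, 163, 164], [150, 163, 165]]
```

```bash
python3 -c "
from rig import *
print(close_job(), sense()['time'])"
```

```text
the job is handed in; nothing more can be done
the job is handed in; nothing more can be done
```

The white rack is home against the black end stop, the red gate has sprung up again behind it, and the job is handed in. The arm finished at about 9.5 s, against the 35 s limit.

**What I did:** I held the paddle down with one finger so the gate folded flat, at about 0.36 rad judged from the scene camera. The other finger then pushed the rack past the gate until the force rose to about 19 N at the stop. After that I backed off and lifted straight clear. I did not grasp or lift the rack.

**Last checks:**
- **Rack:** in the wrist view its rear face is at chute y≈28 mm and its front at about 123 mm. Nominal home is 29 and 125 mm, so it agrees within my 2–3 mm measuring error. I could see no gap at the stop.
- **Gate:** the paddle corners are back within about 2 px of their shut positions.
- **Robot:** it is touching nothing. The contact force reads about 1 N, which is noise.
- **Other objects:** the jar, glass and loose vial are standing upright in the last views. The bottle was only partly in frame.

**What disagreed:**
- **Fingertip height:** the tips were about 35 mm short of the reported TCP, in both the camera views and the contact force. I pressed by the images and the force instead.
- **Chute position:** the top-camera estimate was off by about 4 mm in x and 2 mm in y. I corrected it from the wrist view.

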